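# Clear the bottle and index the tube rotator

### The arm

A 6-joint arm with a two-finger parallel gripper is mounted at the origin on a cart in front of the work surface, level with it; the furniture and walls round the work are solid. World frame = base frame: x ahead of the robot, y to its left, z up, the work surface at z = 0. Lengths are in m, angles in rad, forces in N, time in s.
With the tool pointing down it reaches from about 0.375 to 0.975 m from the base axis. Payload 3.8 kg.
Tool frame: the origin (TCP) lies midway between the tips of the shut fingers; the grasp point (between the pads) lies 19 mm behind it; z points along the fingers, y is the line along which they close (so a half turn about z gives the same grasp; the last joint's range is limited). The gripper opens to 85 mm and grips with 20 to 120 N. Pads are 22 mm wide; open, the fingers measure 114 mm over their backs; the gripper's body (76 mm by 85 mm) begins 54 mm behind the grasp point. The pads swing forward as they close: fully open they stand 13 mm farther back than shut.
Start: joints at [-1.158, 0.264, 1.604, -0, 1.274, -0.037], TCP at [0.293, -0.608, 0.231] pointing down, gripper open.
Joint ranges: [-2.63, 2.63], [-0.94, 2.18], [0.31, 2.57], [-1.31, 4.45], [0, 2.66], [-2.55, 2.55]. Speed limits (rad/s): [2.57, 2.57, 3.14, 3.14, 3.14, 3.14].

### API

Orientations are given as a rotation vector (axis times angle).
In Python, from workcell import bot gives the robot as it stands.
- The arm moves only by the tool step_arm, never from a script. Its argument "motion" is a list of rows, each a list of 5 numbers: the finger opening in cm, from 0 to 8.54, then the shift along the tool's x, y, z in cm, then the turn about the tool's z in degrees. In form: [[claw, dx, dy, dz, twist], ...]. A call has 1 to 20 rows; each row is the pose to reach, as a shift and turn from the pose commanded when the call began, along the tool's axes at that moment; what a row does not reach only later rows make up. A row lasts 1/10 s, in which the tool goes at most 50 mm and 8.59 degrees, less where a joint would pass 70% of its speed; a pose out of reach is approached as far as the arm can. A call with a gripper value outside its range is refused whole. The fingers move at their own pace and stop on an object; "force" is the grip in N (left out, the last holds). Time passes only in rows, so rows that repeat a pose let the fingers close. It gives the time, the measured TCP pose, the force, the opening and the grip force at its end, in the units of the state.
- bot.read_state(): the state, without advancing time (a new reading comes with each control period).
- bot.read_camera(name): name is "scene" or "top"; returns (picture, depth): 420x560x3 uint8, red, green, blue; 420x560 float32, m along the optical axis (not along the pixel's ray), 0 where there is no reading.
- bot.calibration(name): a dict with "mtx" (3x3 intrinsics, pixels), "origin" and "orientation" of the camera in the world. Camera axes: x right, y up, looking along -z (the intrinsics and any distortion apply to the point x, -y, -z); pixel columns grow to the right and rows downward; lengths in m; the calibration is good to about 2 mm. A picture is of the moment at which its call begins. calibration takes no time and is no camera call.
- bot.finish_job(): hands the job in; it is judged then, once.
The state is a dict: "time": time; "q": joint angles; "joint_vel": joint speeds; "joint_torque": joint torques, N m; "tool_pos": TCP position; "tcp_rot": TCP orientation; "wrist_force": force on the tool from outside, world axes, zero at the start; "torque": the same for the moment, N m; "width": opening from 0.0 (shut) to 1.0 (fully open); "grip_force": force on a finger pad.
Only numpy, scipy, OpenCV 4.12 (cv2) and the standard library are available. Lean on these libraries where they do the work, as an engineer would, in place of code of your own. Each camera call takes 0.05 s, during which the arm holds its last target. There are 200 camera calls.

### The job

A red-capped reagent bottle has been left in front of the tube rotator, where the rotator's tubes would hit it. First move the bottle away and stand it upright in the blue tray; then turn the rotator's wheel by hand until the orange mark on its rim points straight up, and leave it there. Do not knock anything over or disturb the other things on the bench.

Things in the scene. Friction and masses are not known exactly. Their poses are not given: they have to be found in the camera images.
- bottle_center (a point): White reagent bottle with a red cap, 62 mm diameter, 137 mm tall, about 0.12 kg, upright on the bench in front of the wheel's right part (as the robot sees it). This point is its centre, 68.5 mm above its foot; z is its upward axis. The red cap is a 32 mm cylinder, the top 28 mm of the bottle; it is fixed and can be pinched from above.
- tray: Shallow open blue tray, 134 x 172 mm (its x and y) outside and 30 mm high, fixed on the bench. Origin: centre of its underside, at bench height. Its floor and walls are 3 mm thick. The bottle belongs inside it, standing upright on its floor.
- rotator: Fixed stand of the bench tube rotator: grey base plate 200 x 150 x 12 mm with a white motor housing at the back, 147 mm high. Origin on the bench right below the wheel's centre. Its x axis is the wheel's axle and points away from the robot, z is up. The housing begins 70 mm behind the origin (+x); the base plate spans x -30 to +170 mm.
- wheel_center (a point): Centre of the rotator's upright white wheel: a disc of 170 mm diameter, 14 mm thick, in the stand's y-z plane; its top is 190 mm above the bench. The plain rim can be pinched from above. Two capped 22 mm tubes run through it along the axle, 50 mm out, 90 degrees either side of the mark, 58 mm to the front: pinch no deeper than 18 mm. This point's z axis points to the mark.
- mark (a point): Orange mark on the wheel's rim, 16 mm wide and 12 mm deep radially, seen from the front and from above. This point lies on the rim's outer surface, 85 mm from the axle, in the middle of the wheel's thickness.
- wheel (a joint): Angle of the wheel in rad, without stops. 0: the mark points straight up. It grows as the mark moves from the top to the robot's right (right-hand turn about the rotator's x axis). At first 1.1 to 2.05: the mark is at the right, behind the bottle. The wheel turns freely with slight friction (0.04 N m, 0.5 N at the rim) and stays where it is left.
- timer_center (a point): Small white timer, 62 x 62 x 19 mm, bystander. Its centre.
- spare_tube_center (a point): Capped tube lying on the bench, 112 mm long and 21 mm thick, orange cap, bystander. Its centre.
- petri_center (a point): Round dish, 91 mm diameter and 16 mm high, bystander. Its centre.
- tube_rack_center (a point): White tube rack, 68 x 118 x 54 mm, bystander. Its centre.
Not all that is in view belongs to the job. Leave any brown look-alike of the part that bears bottle_center alone.

How it is judged:
By the outcome, as a careful person would: the job done as asked, in the order asked, and still so for the second after the job is handed in, with the robot touching nothing.
It also fails if it takes over 61 s, if anything falls off the work surface, if the arm or the gripper's body presses on something with over 40 N, if the wrist force passes 120 N, or if a joint passes its speed limit or range.

## Working session

There is one attempt and no reset: what is moved stays moved. The work goes in short steps, Python scripts to look and compute and a tool call to move; the robot and the scene stay as the last step left them, time stands still between calls to the robot, and variables do not carry over. Pictures are saved under pics/ and viewed, at most 12 in all, crops included, and the job is handed in when it is done.

Besides the shell and the picture viewer there is one more tool, called after ">>>" by a JSON object that holds its "method" and its "body". step_arm: Moves the arm, as the interface text tells. Its arguments: {"type":"object","properties":{"motion":{"type":"array","items":{"type":"array","items":{"type":"number"}}},"force":{"type":"number"}},"required":["motion"]}

```bash
mkdir -p pics; cat > h.py <<'E'
import numpy as np, cv2
from scipy.spatial.transform import Rotation as R
from workcell import bot
def rot(o):
    o=np.array(o,float)
    return o if o.shape==(3,3) else R.from_rotvec(o).as_matrix()
def cloud(name):
    p,d=bot.read_camera(name); c=bot.calibration(name); K=np.array(c["mtx"])
    v,u=np.indices(d.shape)
    x=(u-K[0,2])/K[0,0]*d; y=(v-K[1,2])/K[1,1]*d
    P=np.stack([x,-y,-d],-1)@rot(c["orientation"]).T+np.array(c["origin"])
    return p,d,P
def save(n,p,s=1): cv2.imwrite(f"pics/{n}.png",cv2.resize(p[...,::-1],None,fx=s,fy=s,interpolation=cv2.INTER_CUBIC))
E
python3 - <<'E'
from h import *
for n in("scene","top"):
    p,d,P=cloud(n); save(n+"0",p,1.4); np.savez(n+"0",p=p,d=d,P=P); c=bot.calibration(n); print(n,c)
s=bot.read_state();print(s)
E
```

```text
scene {'mtx': array([[394.82107302,   0.        , 276.76156396],
       [  0.        , 394.82107302, 207.32364773],
       [  0.        ,   0.        ,   1.        ]]), 'origin': array([0.16772544, 0.803006  , 0.99242285]), 'orientation': array([ 0.22831358, -1.03245439, -2.47360462])}
top {'mtx': array([[490.11375809,   0.        , 280.38944339],
       [  0.        , 490.11375809, 209.78180317],
       [  0.        ,   0.        ,   1.        ]]), 'origin': array([3.14128777e-01, 1.12265694e-03, 1.81876024e+00]), 'orientation': array([ 0.10987695, -0.09387704, -1.55714616])}
{'time': 0.1, 'q': array([-1.15791236e+00,  2.64681115e-01,  1.60525707e+00, -9.40911901e-06,
        1.27371117e+00, -3.68964364e-02]), 'joint_vel': array([-4.15623307e-05,  2.88858700e-04, -1.86695050e-03, -1.11928168e-03,
        1.35409437e-04, -1.06057950e-03]), 'joint_torque': array([-4.53797588e-05, -5.16709363e+01, -3.68589735e+01, -4.15067609e-05,
        6.27748886e-03,  2.37593945e-06]), 'tool_pos': array([ 0.29319569, -0.60725046,  0.23007371]), 'tcp_rot': array([-3.06051398e+00, -7.00127088e-01,  6.17252507e-04]), 'wrist_force': array([0.0541684 , 0.01113192, 0.09813811]), 'torque': array([-0.01908699,  0.04985235, -0.0044582 ]), 'grip_force': 0.0, 'width': 0.9990050210072793}
```

View pics/scene0.png

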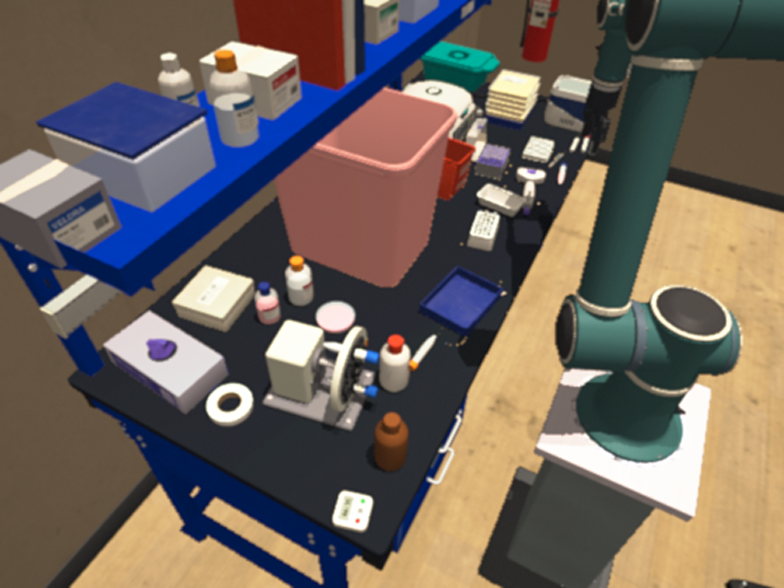

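View pics/top0.png

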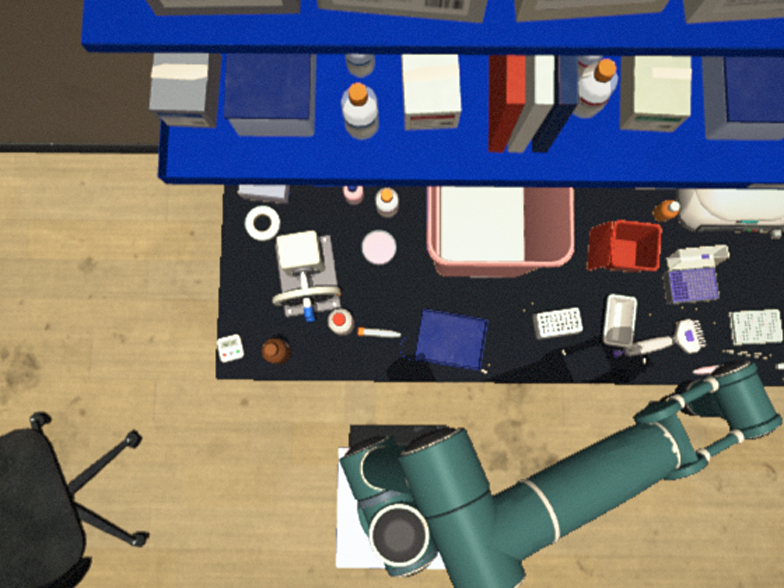

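The red-capped white bottle is at top (340,320) and scene (396,345). Things it could be taken for are the brown bottle at top (275,350) (leave it) and the orange-capped bottle at top (387,198) (not it). The tray is at top (452,339). The wheel rim runs from (273,297) to (340,293). The shelf overhangs at the back.

```bash
python3 - <<'E'
from h import *
t=np.load("top0.npz");s=np.load("scene0.npz")
for nm,D in(("top",t),("scene",s)):
    p=D["p"].astype(int);P=D["P"]
    red=(p[...,0]>150)&(p[...,1]<70)&(p[...,2]<70)&(P[...,2]>.1)&(P[...,2]<.17)&(P[...,0]<.8)&(P[...,0]>.2)&(abs(P[...,1])<.5)
    q=P[red];print(nm,"cap",len(q),q.mean(0) if len(q) else 0,q.min(0),q.max(0)); top=q[q[:,2]>q[:,2].max()-.006];print(" top",(top.min(0)+top.max(0))/2)
    blue=(p[...,2]>60)&(p[...,2]>2*p[...,0])&(p[...,2]>2*p[...,1])&(P[...,2]<.04)&(P[...,2]>-.01)&(P[...,0]<.75)&(P[...,0]>.2)&(abs(P[...,1])<.4)
    m=cv2.morphologyEx(blue.astype(np.uint8),cv2.MORPH_OPEN,np.ones((5,5)))>0
    q=P[m];c=cv2.minAreaRect(q[:,:2].astype(np.float32));print(" tray",len(q),c)
    box=(P[...,2]>.12)&(P[...,2]<.2)&(P[...,0]>.3)&(P[...,0]<.75)&(P[...,1]>.05)&(P[...,1]<.4)&(p.min(-1)>110)
    w=(P[...,2]>.16)&box;q=P[w];print(" wheeltop",len(q),q.mean(0),q.min(0),q.max(0),cv2.minAreaRect(q[:,:2].astype(np.float32)))
    h=box&(P[...,2]<.152)&(P[...,2]>.14);q=P[h];print(" housing",len(q),cv2.minAreaRect(q[:,:2].astype(np.float32)) if len(q) else 0)
p=t["p"];save("topc",p[150:275,150:355],3.8)
p=s["p"];save("scenec",p[215:340,180:330],5)
E
```

```text
Traceback (most recent call last):
ValueError: zero-size array to reduction operation minimum which has no identity
```

```bash
python3 - <<'E'
from h import *
t=np.load("top0.npz");s=np.load("scene0.npz")
for D,pts in((t,[(243,229),(285,230),(323,242),(219,212),(214,178),(196,250),(270,238)]),(s,[(283,246),(281,270),(330,210),(215,240)])):
    for u,v in pts: print(u,v,D["p"][v,u],D["d"][v,u],D["P"][v,u].round(3))
save("topc",t["p"][150:275,150:355],3.8)
save("scenec",s["p"][215:340,180:330],4.8)
E
```

```text
243 229 [251  94  63] 1.6915973 [0.466 0.148 0.134]
285 230 [32 39 41] 1.822578 [0.476 0.003 0.002]
323 242 [ 66  78 142] 1.811034 [ 0.432 -0.138  0.006]
219 212 [87 91 86] 1.6643196 [0.52  0.228 0.17 ]
214 178 [251 253 248] 1.6942852 [0.64  0.25  0.155]
196 250 [165 100  60] 1.682268 [0.392 0.308 0.136]
270 238 [233 239 235] 1.7982925 [0.444 0.058 0.023]
283 246 [254  84  48] 1.1064115 [0.465 0.161 0.134]
281 270 [143 131 115] 1.1495366 [0.458 0.182 0.051]
330 210 [ 69  79 155] 1.4011188 [ 0.439 -0.166 -0.001]
215 240 [254 254 247] 1.103558 [0.638 0.241 0.145]
```

View pics/topc.png

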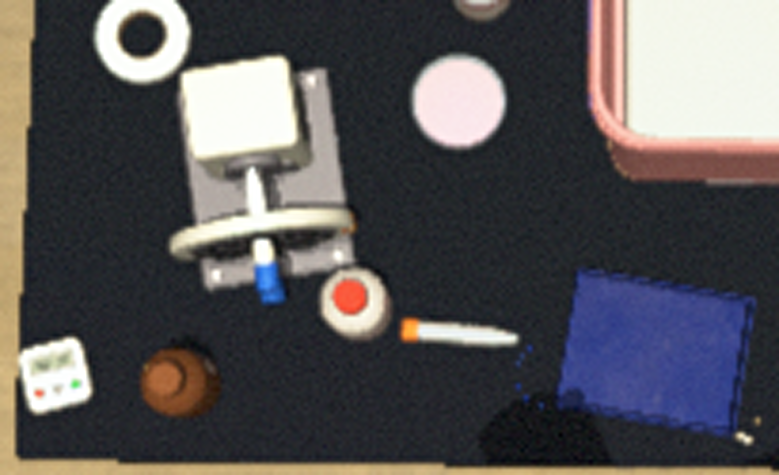

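View pics/scenec.png

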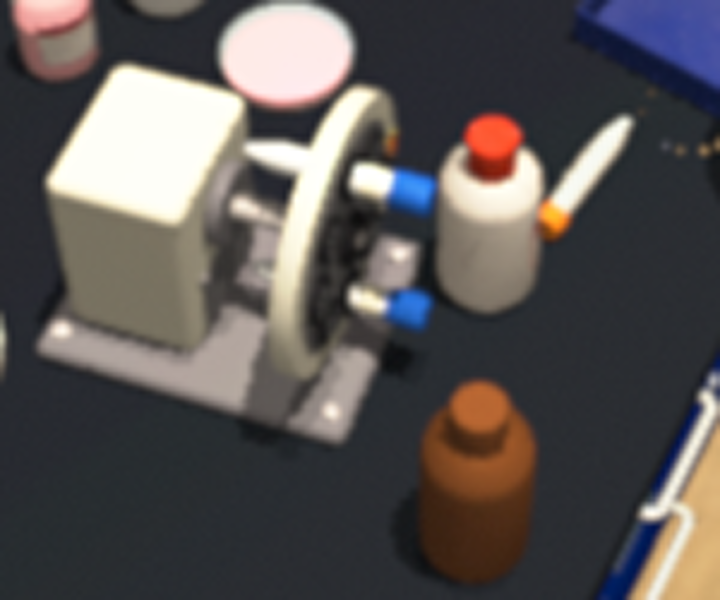

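Topc shows the red cap at (350,296), the mark as an orange sliver at the rim's right end (352,222), and the tray centre at about (657,352). The tube lies right of the bottle, from (400,330) to (518,338). In scenec the mark is at (392,140).

```bash
cat > m.py <<'E'
from h import *
t=np.load("top0.npz");s=np.load("scene0.npz")
rect=lambda q:[np.round(a,3) for a in cv2.minAreaRect(q[:,:2].astype(np.float32))]
for nm,D in(("top",t),("scene",s)):
    p=D["p"].astype(int);P=D["P"];r,g,b=p[...,0],p[...,1],p[...,2]
    X,Y,Z=P[...,0],P[...,1],P[...,2]
    roi=(X>.25)&(X<.75)&(Y>-.35)&(Y<.4)
    q=P[roi&(r>150)&(r>2*g)&(r>2*b)&(Z>.12)&(Z<.15)&(X<.55)]
    print(nm,"cap",len(q),np.median(q,0).round(3),q.min(0).round(3),q.max(0).round(3))
    q=P[roi&(b>90)&(b>1.5*r)&(Z<.045)&(Z>-.015)&(X<.6)&(Y<0)];print(" tray",len(q),rect(q))
    q=P[roi&(Z>.155)&(Z<.2)&(Y>.1)&(X<.62)&(r>100)];print(" wheeltop",len(q),q.min(0).round(3),q.max(0).round(3))
    A=np.polyfit(q[:,1],q[:,0],1);print("  x=ay+b",A.round(3),rect(q))
    if len(q): tt=q[q[:,2]>q[:,2].max()-.006];print("  top",tt.mean(0).round(3),len(tt))
    q=P[roi&(Z>.135)&(Z<.162)&(Y>.1)&(X>.57)&(r>150)];print(" housing",len(q),rect(q))
    m=roi&(r>120)&(r>1.4*g)&(g>1.2*b)&(Z>.05)&(Z<.19)&(X>.48)&(X<.57)&(Y<.25);print(" mark",m.sum(),P[m].mean(0).round(3),np.argwhere(m).mean(0))
    q=P[roi&(b>120)&(b>1.5*r)&(Z>.06)&(Y>.1)&(X<.55)];print(" tubecap",len(q),q.mean(0).round(3),q.min(0).round(3),q.max(0).round(3))
    q=P[roi&(Z>.004)&(Z<.035)&(X<.5)&(Y<.115)&(Y>-.02)&(r>140)];print(" tube",rect(q))
E
python3 m.py
```

```text
top cap 55 [0.469 0.151 0.138] [0.456 0.141 0.129] [0.483 0.165 0.148]
 tray 1626 [array([ 0.434, -0.112]), array([0.215, 0.135]), np.float64(81.066)]
 wheeltop 295 [0.495 0.165 0.155] [0.619 0.305 0.199]
  x=ay+b [-0.076  0.552] [array([0.557, 0.233]), array([0.138, 0.122]), np.float64(85.354)]
  top [0.529 0.234 0.195] 14
 housing 690 [array([0.627, 0.254]), array([0.114, 0.099]), np.float64(10.25)]
 mark 5 [0.493 0.155 0.133] [221.2 241.2]
 tubecap 55 [0.483 0.226 0.14 ] [0.473 0.213 0.06 ] [0.497 0.241 0.177]
 tube [array([0.447, 0.056]), array([0.108, 0.018]), np.float64(86.707)]
scene cap 83 [0.47  0.157 0.136] [0.456 0.138 0.123] [0.486 0.17  0.14 ]
 tray 1161 [array([ 0.428, -0.145]), array([0.204, 0.135]), np.float64(80.696)]
 wheeltop 405 [0.493 0.174 0.155] [0.582 0.307 0.193]
  x=ay+b [-0.135  0.562] [array([0.527, 0.243]), array([0.083, 0.112]), np.float64(43.06)]
  top [0.529 0.241 0.189] 54
 housing 888 [array([0.626, 0.256]), array([0.115, 0.101]), np.float64(10.792)]
 mark 12 [0.492 0.157 0.13 ] [242.41666667 275.25      ]
 tubecap 100 [0.483 0.233 0.122] [0.473 0.217 0.06 ] [0.496 0.247 0.168]
 tube [array([0.447, 0.06 ]), array([0.108, 0.019]), np.float64(87.64)]
```

>>> {"method": "step_arm", "body": {"motion": [[6, 3, -4, -2, -5], [6, 6, -7.5, -2, -10], [6, 9, -11, -2, -15], [6, 12, -15, -2, -20], [6, 15, -18.5, -2, -25], [6, 18, -22, -2, -30], [6, 21, -26, -2, -35], [6, 24, -30, -2, -40], [6, 27, -33.5, -2, -45], [6, 30, -37, -2, -50], [6, 33, -41, -2, -55], [6, 36, -45, -2, -60], [6, 40, -50, -2, -65], [6, 43, -54, -2, -70], [6, 46, -57, -2, -75], [6, 49, -60.9, -2, -75], [6, 49, -60.9, -2, -75], [6, 49, -60.9, -2, -75], [6, 49, -60.9, -2, -75]], "force": 40}}

```text
time: 2.0
tool_pos: [0.4694, 0.1528, 0.2508]
tcp_rot: [-2.003, -2.42, 0.002]
wrist_force: [0.1, 0.1, -0.2]
width: 0.703
grip_force: 0.0
```

```bash
python3 - <<'E'
from h import *
s=bot.read_state();print(s["time"],s["tool_pos"],s["tcp_rot"],s["q"]);print(rot(s["tcp_rot"]).round(3))
for n in("top","scene"):
    p,d,P=cloud(n);r,g,b=[p[...,i].astype(int) for i in range(3)]
    m=(r>150)&(r>2*g)&(r>2*b)&(P[...,2]>.12)&(P[...,2]<.15)&(P[...,0]<.55)&(P[...,1]>0);print(m.sum(),np.median(P[m],0) if m.any() else 0)
    if n=="scene": save("s1",p[170:340,160:380],3.5)
E
```

```text
2.0 [0.46941184 0.15279391 0.25075222] [-2.0028801  -2.42002347  0.00247352] [ 2.64720898e-01 -9.52403601e-02  1.95563126e+00 -7.36276339e-04
  1.28263119e+00  7.68582385e-02]
[[-0.187  0.982 -0.001]
 [ 0.982  0.187 -0.001]
 [-0.001 -0.001 -1.   ]]
1 [0.46893005 0.14060898 0.13961455]
6 [0.4643979  0.16686153 0.13560408]
```

View pics/s1.png

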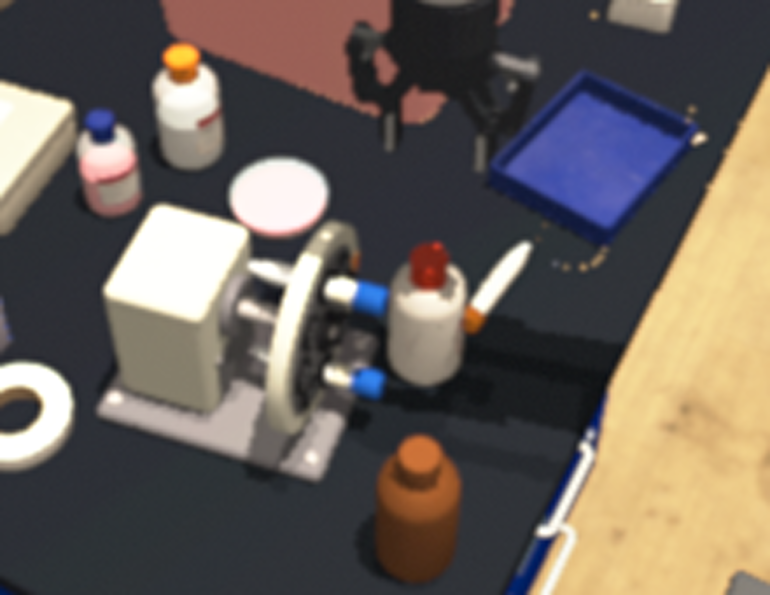

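The view shows the cap between and below the fingers, with the mark at s1 (353,260) facing right. Next I go down and pinch.

>>> {"method": "step_arm", "body": {"motion": [[6, 0.2, 0, 4, 0], [6, 0.2, 0, 8, 0], [6, 0.2, 0, 10.5, 0], [6, 0.2, 0, 12.5, 0], [6, 0.2, 0, 14.1, 0], [6, 0.2, 0, 14.1, 0], [6, 0.2, 0, 14.1, 0], [2.5, 0.2, 0, 14.1, 0], [2.5, 0.2, 0, 14.1, 0], [2.5, 0.2, 0, 14.1, 0], [2.5, 0.2, 0, 14.1, 0], [2.5, 0.2, 0, 14.1, 0], [2.5, 0.2, 0, 14.1, 0], [2.5, 0.2, 0, 14.1, 0]], "force": 40}}

```text
time: 3.5
tool_pos: [0.4709, 0.1558, 0.112]
tcp_rot: [2.001, 2.419, 0.003]
wrist_force: [-0.5, -1.2, 7.0]
width: 0.41
grip_force: 35.5
```

>>> {"method": "step_arm", "body": {"motion": [[2.5, 0, 0, -1, 0], [2.5, 0, 0, -3, 0], [2.5, 0, 0, -6, 0], [2.5, 0, 0, -8, 0], [2.5, -2, -0.6, -8, 0], [2.5, -5, -1.5, -8, 0], [2.5, -8, -2.5, -8, 0], [2.5, -11, -3.5, -8, 0], [2.5, -14, -4.5, -8, 0], [2.5, -17, -5.5, -8, 0], [2.5, -20, -6.5, -8, 0], [2.5, -23, -7.5, -8, 0], [2.5, -26, -8.5, -8, 0], [2.5, -27.5, -9, -8, 0], [2.5, -27.9, -9.1, -8, 0], [2.5, -27.9, -9.1, -8, 0], [2.5, -27.9, -9.1, -8, 0]]}}

```text
time: 5.2
tool_pos: [0.4323, -0.1347, 0.1903]
tcp_rot: [-2.002, -2.42, -0.001]
wrist_force: [-0.2, -0.3, -1.8]
width: 0.405
grip_force: 33.6
```

```bash
python3 - <<'E'
from h import *
p,d,P=cloud("scene"); save("s2",p[120:340,160:400],2.7)
E
```

```text
(no output)
```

View pics/s2.png

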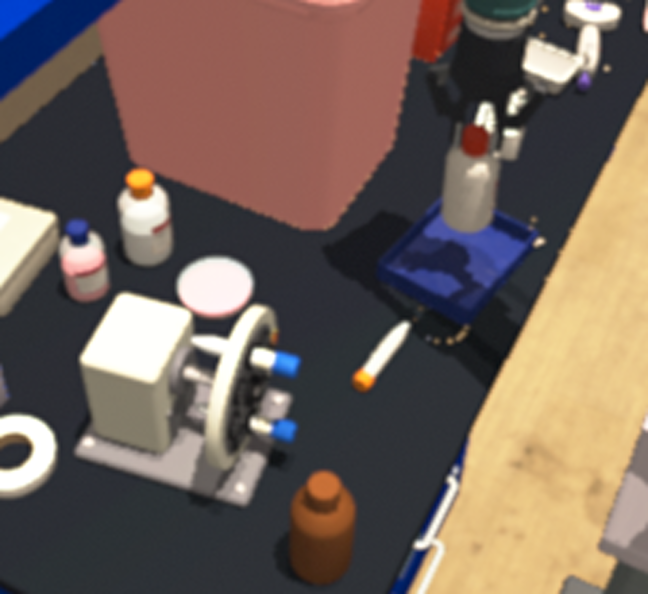

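The bottle hangs upright over the tray, with its foot near s2 (468,225) while still raised. The mark shows at (274,337). Next I lower and release.

>>> {"method": "step_arm", "body": {"motion": [[2.5, 0, 0, 3, 0], [2.5, 0, 0, 5, 0], [2.5, 0, 0, 6.5, 0], [2.5, 0, 0, 7.1, 0], [2.5, 0, 0, 7.4, 0], [2.5, 0, 0, 7.5, 0], [2.5, 0, 0, 7.5, 0], [2.5, 0, 0, 7.5, 0]]}}

```text
time: 6.05
tool_pos: [0.4329, -0.1356, 0.1163]
tcp_rot: [2.002, 2.419, 0.001]
wrist_force: [-2.3, -0.7, 3.0]
width: 0.398
grip_force: 36.1
```

>>> {"method": "step_arm", "body": {"motion": [[4, 0, 0, 0, 0], [6, 0, 0, 0, 0], [6, 0, 0, 0, 0], [6, 0, 0, 0, 0], [6, 0, 0, 0, 0], [6, 0, 0, -2, 0], [6, 0, 0, -5, 0], [6, 0, 0, -9, 0], [6, 0, 0, -14, 0], [6, 0, 0, -14, 0]]}}

```text
time: 7.05
tool_pos: [0.4367, -0.1371, 0.2634]
tcp_rot: [1.995, 2.41, 0.007]
wrist_force: [1.3, 0.3, 0.2]
width: 0.702
grip_force: 0.0
```

```bash
cat > w.py <<'E'
from h import *
import sys
s=bot.read_state();print(s["time"],s["tool_pos"].round(4),rot(s["tcp_rot"])[:,:2].T.round(3))
for n in("top","scene"):
    p,d,P=cloud(n);np.savez(n+"1",p=p,d=d,P=P);r,g,b=[p[...,i].astype(int) for i in range(3)];X,Y,Z=np.moveaxis(P,-1,0)
    m=(r>120)&(r>2*g)&(r>2*b)&(X<.55)&(Y<0)&(Y>-.25)&(Z>.11)&(Z<.16);print(n,"cap",m.sum(),np.median(P[m],0).round(3) if m.any() else 0)
    roi=(X>.48)&(X<.57)&(Y>.13)&(Y<.34)&(Z>.02)&(Z<.21)
    m=roi&(r>1.45*b)&(r>1.25*g)&(r>70);print(" mark",m.sum(),P[m].mean(0).round(4) if m.any() else 0,np.argwhere(m).mean(0) if m.any() else 0)
    # wheel frame angle per mark
    c=np.array([.530,.238,.105]);yw=np.radians(10.4);L=np.array([-np.sin(yw),np.cos(yw),0])
    if m.any(): v=P[m].mean(0)-c;print(" ang",np.arctan2(-(v@L),v[2]),"rad",np.hypot(v@L,v[2]),"axle",v@[np.cos(yw),np.sin(yw),0])
    q=P[roi&(Z>.11)&(r>110)&(abs(r-b)<70)&(X>.5)]
    if len(q):
        tt=q[q[:,2]>.17];print(" rim hi",len(tt),tt.mean(0).round(4),"fit",np.polyfit(tt[:,1],tt[:,0],1).round(3))
    if len(sys.argv)>1 and n=="scene": save(sys.argv[1],p[150:340,160:400],3)
E
python3 w.py s3
```

```text
7.05 [ 0.4367 -0.1371  0.2634] [[-0.187  0.982 -0.007]
 [ 0.982  0.187  0.012]]
top cap 0 0
 mark 5 [0.5395 0.1571 0.103 ] [209.  241.6]
 ang 1.5955558015828877 rad 0.08131018793597242 axle -0.005221531910996799
 rim hi 156 [0.5299 0.235  0.184 ] fit [-0.177  0.571]
scene cap 9 [ 0.431 -0.143  0.141]
 mark 8 [0.5365 0.1622 0.0984] [245.    260.625]
 ang 1.658241268776769 rad 0.07602702994764554 axle -0.007342321428605535
 rim hi 211 [0.5271 0.2476 0.1821] fit [-0.148  0.564]
```

View pics/s3.png

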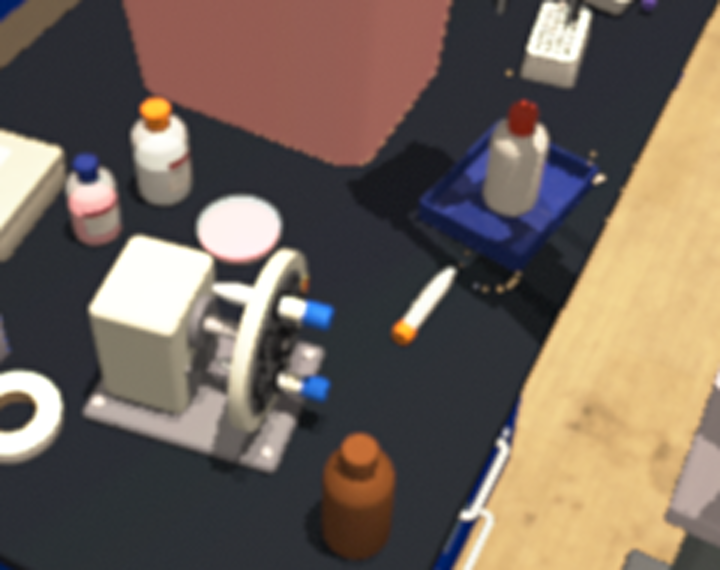

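The bottle stands upright in the tray at s3 (515,180). The mark is at s3 (304,283), at roughly 1.6 rad. I check the shelf's clearance before going over the wheel.

```bash
python3 - <<'E'
from h import *
for f in("top0.npz","scene0.npz"):
    D=np.load(f);P=D["P"].reshape(-1,3);p=D["p"].reshape(-1,3).astype(int)
    m=(P[:,2]>.25)&(P[:,0]>.45)&(P[:,0]<.95)&(P[:,1]>0)&(P[:,1]<.45)
    q=P[m];print(f,len(q),q.min(0))
    for lo in np.arange(.25,.9,.05):
        w=q[(q[:,2]>=lo)&(q[:,2]<lo+.05)]
        if len(w)>5: print(round(lo,2),len(w),np.percentile(w[:,0],1).round(3),np.percentile(w[:,1],[1,99]).round(2))
E
```

```text
top0.npz 21740 [7.15982409e-01 1.70625508e-05 4.37689098e-01]
0.4 4900 0.719 [0.   0.44]
0.45 3545 0.717 [0.   0.45]
0.5 1830 0.811 [0.05 0.45]
0.55 3257 0.817 [0.06 0.34]
0.6 147 0.833 [0.07 0.1 ]
0.8 6636 0.817 [0.   0.45]
0.85 1425 0.862 [0.   0.37]
scene0.npz 16151 [7.14849632e-01 9.95838031e-06 3.51298955e-01]
0.35 16 0.751 [0.44 0.44]
0.4 3877 0.717 [0.01 0.45]
0.45 5064 0.716 [0.01 0.45]
0.5 3966 0.812 [0.07 0.45]
0.55 3110 0.816 [0.08 0.35]
0.6 118 0.831 [0.07 0.11]
```

>>> {"method": "step_arm", "body": {"motion": [[4, 3, 1.5, 0, 0], [4, 7, 3.5, 0, 0], [4, 11, 5.5, 0, 0], [4, 15, 7.5, 0, 0], [4, 19, 9.7, 0, 0], [4, 23, 11.8, 0, 0], [4, 27, 13.8, 0, 0], [4, 30, 15.4, 0, 0], [4, 31.8, 16.3, 0, 0], [4, 31.8, 16.3, 0, 0], [4, 31.8, 16.3, 0, 0], [4, 31.8, 16.3, 0, 0]], "force": 20}}

```text
time: 8.35
tool_pos: [0.5325, 0.2059, 0.2547]
tcp_rot: [-2.004, -2.419, 0.002]
wrist_force: [-0.1, -0.4, -0.1]
width: 0.468
grip_force: 0.0
```

>>> {"method": "step_arm", "body": {"motion": [[4, 0, 0.3, 3, 0], [4, 0, 0.3, 5.5, 0], [4, 0, 0.3, 7.2, 0], [4, 0, 0.3, 8.2, 0], [4, 0, 0.3, 8.2, 0], [4, 0, 0.3, 8.2, 0], [0.5, 0, 0.3, 8.2, 0], [0.5, 0, 0.3, 8.2, 0], [0.5, 0, 0.3, 8.2, 0], [0.5, 0, 0.3, 8.2, 0], [0.5, 0, 0.3, 8.2, 0], [0.5, 0, 0.3, 8.2, 0], [0.5, 0, 0.3, 8.2, 0]], "force": 20}}

```text
time: 9.65
tool_pos: [0.536, 0.2076, 0.1748]
tcp_rot: [2.003, 2.419, -0.0]
wrist_force: [-3.3, -2.4, 5.2]
width: 0.156
grip_force: 22.0
```

>>> {"method": "step_arm", "body": {"motion": [[0.5, 0.5, 0, -0.2, 0], [0.5, 1.1, 0, -0.4, 0], [0.5, 1.8, 0, -0.5, 0], [0.5, 2.4, 0, -0.6, 0], [0.5, 3.1, 0, -0.65, 0], [0.5, 3.8, 0, -0.6, 0], [0.5, 4.4, 0, -0.5, 0], [0.5, 5.1, 0, -0.4, 0], [0.5, 5.7, 0, -0.2, 0], [0.5, 6.3, 0, 0.1, 0], [0.5, 6.3, 0, 0.1, 0], [0.5, 6.3, 0, 0.1, 0]]}}

```text
time: 10.85
tool_pos: [0.5248, 0.2715, 0.1731]
tcp_rot: [-2.003, -2.42, -0.005]
wrist_force: [1.6, 1.3, 3.8]
width: 0.152
grip_force: 22.6
```

```bash
python3 w.py s4
```

```text
10.85 [0.5248 0.2715 0.1731] [[-0.187  0.982  0.002]
 [ 0.982  0.187  0.002]]
top cap 57 [ 0.43  -0.135  0.142]
 mark 22 [0.5391 0.1725 0.1524] [207.18181818 235.86363636]
 ang 0.948785705179555 rad 0.0813328874110869 axle -0.0028550727317791804
 rim hi 83 [0.534  0.2107 0.1845] fit [-0.149  0.565]
scene cap 78 [ 0.428 -0.129  0.138]
 mark 0 0 0
 rim hi 64 [0.5244 0.2741 0.178 ] fit [-0.082  0.547]
```

View pics/s4.png

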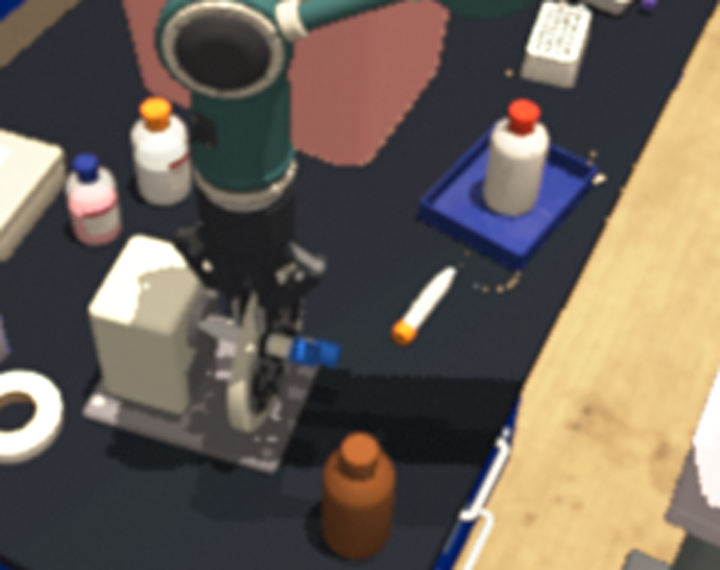

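>>> {"method": "step_arm", "body": {"motion": [[4, 0, 0, 0, 0], [4, 0, 0, 0, 0], [4, 0, 0, 0, 0], [4, 0, 0, 0, 0], [4, 0, 0, -2, 0], [4, 0, 0, -5, 0], [4, -3, 0, -7, 0], [4, -6.4, 0, -7, 0], [4, -6.4, 0, -7, 0], [4, -6.4, 0, -7, 0], [4, -6.4, 0, -7, 0]]}}

```text
time: 12.05
tool_pos: [0.5357, 0.2073, 0.2416]
tcp_rot: [-2.002, -2.419, 0.001]
wrist_force: [-0.0, 0.0, -1.0]
width: 0.468
grip_force: 0.0
```

```bash
python3 w.py; python3 - <<'E'
from h import *
t=np.load("top1.npz")["p"];s=np.load("scene1.npz")["p"]
a=cv2.resize(t[180:240,190:270],(560,420),interpolation=cv2.INTER_CUBIC)[:, :390];b=cv2.resize(s[215:300,220:300],(395,420),interpolation=cv2.INTER_CUBIC)
save("c5",np.hstack([a,b]))
E
```

```text
12.05 [0.5357 0.2073 0.2416] [[-0.187  0.982  0.   ]
 [ 0.982  0.187 -0.001]]
top cap 56 [ 0.43  -0.135  0.142]
 mark 11 [0.5423 0.1689 0.153 ] [206.27272727 236.90909091]
 ang 0.9713994257822929 rad 0.08500309721193815 axle -0.00042304882796941344
 rim hi 48 [0.5234 0.2744 0.1821] fit [-0.099  0.551]
scene cap 78 [ 0.427 -0.126  0.138]
 mark 11 [0.5339 0.176  0.1532] [236.18181818 258.81818182]
 ang 0.9076834705962882 rad 0.07823028796608586 axle -0.007373140483810956
 rim hi 204 [0.5267 0.2491 0.182 ] fit [-0.146  0.563]
```

View pics/c5.png

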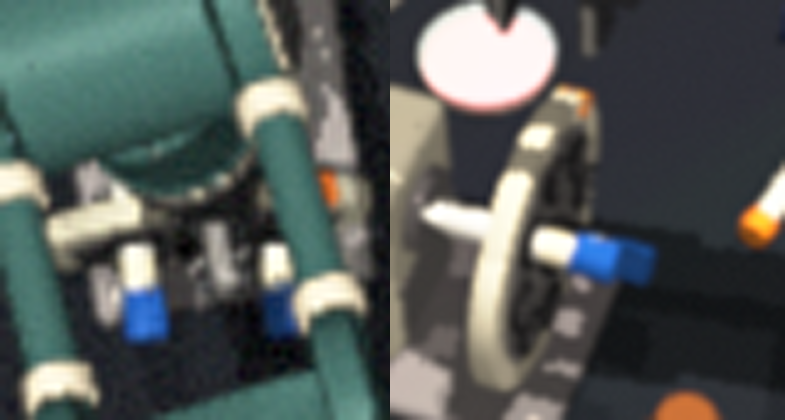

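Crop c5 shows the mark at upper right: right half (585,98), left half (328,187). That puts it at about 0.95 rad. Now the second stroke.

>>> {"method": "step_arm", "body": {"motion": [[4, 0, 0, 3, 0], [4, 0, 0, 5.5, 0], [4, 0, 0, 6.8, 0], [4, 0, 0, 6.8, 0], [4, 0, 0, 6.8, 0], [0.5, 0, 0, 6.8, 0], [0.5, 0, 0, 6.8, 0], [0.5, 0, 0, 6.8, 0], [0.5, 0, 0, 6.8, 0], [0.5, 0, 0, 6.8, 0], [0.5, 0, 0, 6.8, 0], [0.5, 0, 0, 6.8, 0]], "force": 20}}

```text
time: 13.35
tool_pos: [0.5361, 0.2068, 0.1759]
tcp_rot: [2.003, 2.419, 0.0]
wrist_force: [-3.7, -1.9, 5.3]
width: 0.153
grip_force: 21.8
```

>>> {"method": "step_arm", "body": {"motion": [[0.5, 0.5, 0, -0.2, 0], [0.5, 1.1, 0, -0.4, 0], [0.5, 1.8, 0, -0.5, 0], [0.5, 2.4, 0, -0.6, 0], [0.5, 3.1, 0, -0.65, 0], [0.5, 3.8, 0, -0.6, 0], [0.5, 4.4, 0, -0.5, 0], [0.5, 5.1, 0, -0.4, 0], [0.5, 5.7, 0, -0.2, 0], [0.5, 6.3, 0, 0.1, 0], [0.5, 6.3, 0, 0.1, 0], [0.5, 6.3, 0, 0.1, 0]]}}

```text
time: 14.55
tool_pos: [0.525, 0.2708, 0.1741]
tcp_rot: [-2.002, -2.42, -0.005]
wrist_force: [-0.4, 1.4, 5.2]
width: 0.155
grip_force: 23.4
```

>>> {"method": "step_arm", "body": {"motion": [[4, 0, 0, 0, 0], [4, 0, 0, 0, 0], [4, 0, 0, 0, 0], [4, 0, 0, 0, 0], [4, 0, 0, -2, 0], [4, 0, 0, -5, 0], [4, 0, 0, -8, 0], [4, -3, -5, -10, 0], [4, -7, -10, -12, 0], [4, -11, -14, -12, 0], [4, -15, -16, -12, 0], [4, -19, -16, -12, 0], [4, -23, -16, -12, 0], [4, -26, -16, -12, 0], [4, -26, -16, -12, 0]]}}

```text
time: 16.05
tool_pos: [0.4159, -0.02, 0.2934]
tcp_rot: [2.009, 2.413, -0.001]
wrist_force: [-0.2, 0.4, 0.2]
width: 0.47
grip_force: 0.0
```

```bash
python3 w.py; python3 - <<'E'
from h import *
t=np.load("top1.npz")["p"];s=np.load("scene1.npz")["p"]
a=cv2.resize(t[180:240,190:270],(560,420),interpolation=cv2.INTER_CUBIC)[:, :390];b=cv2.resize(s[215:300,220:300],(395,420),interpolation=cv2.INTER_CUBIC)
save("c6",np.hstack([a,b]))
for f in("top1.npz","scene1.npz"):
    D=np.load(f);P=D["P"];p=D["p"].astype(int);b=p[...,2]
    m=((P[...,2]>.06)&(P[...,2]<.18)&(P[...,0]>.44)&(P[...,0]<.51)&(P[...,1]>.13)&(P[...,1]<.34)&(b>100)&(b>1.6*p[...,0])).astype(np.uint8)
    n,l,st,c=cv2.connectedComponentsWithStats(m)
    for i in range(1,n):
        if st[i,4]>8:q=P[l==i];print(f,st[i,4],q.mean(0).round(4),q.min(0).round(4),q.max(0).round(4))
E
```

```text
16.05 [ 0.4159 -0.02    0.2934] [[-0.181  0.983 -0.002]
 [ 0.983  0.181  0.   ]]
top cap 54 [ 0.429 -0.136  0.142]
 mark 27 [0.5308 0.2227 0.1818] [208.2962963  220.07407407]
 ang 0.19560120475728768 rad 0.07833436001072284 axle -0.0019678171551531713
 rim hi 134 [0.5292 0.238  0.1842] fit [-0.172  0.57 ]
scene cap 79 [ 0.428 -0.129  0.138]
 mark 19 [0.5304 0.2214 0.1835] [240.52631579 251.42105263]
 ang 0.2054716984356454 rad 0.08019123567035659 axle -0.0025471779888828552
 rim hi 186 [0.5262 0.2524 0.1814] fit [-0.152  0.565]
top1.npz 39 [0.4919 0.1803 0.1064] [0.4815 0.1719 0.0935] [0.5049 0.1905 0.1167]
top1.npz 40 [0.4756 0.2767 0.1243] [0.4647 0.2667 0.1138] [0.4869 0.2895 0.1372]
scene1.npz 60 [0.4903 0.1865 0.1019] [0.4797 0.1729 0.0866] [0.5037 0.1953 0.109 ]
scene1.npz 66 [0.4739 0.2826 0.1213] [0.4639 0.2722 0.1037] [0.4861 0.2909 0.1284]
```

View pics/c6.png

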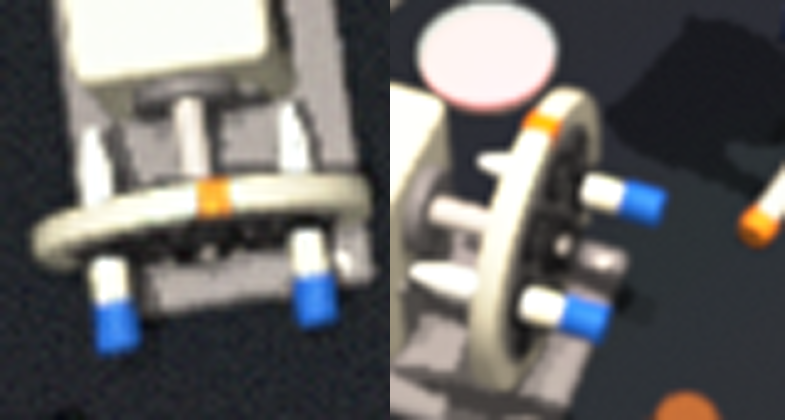

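Crop c6 shows the mark at left half (213,197), about 0.19 rad right of the top, and the tube heights agree. One small correction stroke remains.

>>> {"method": "step_arm", "body": {"motion": [[4, 4, 3, 0, 0], [4, 8, 6, 0, 0], [4, 12, 9, 0, 0], [4, 16, 12, 0, 0], [4, 20, 15, 0, 0], [4, 22, 16, 0, 0], [4, 22, 16, 2, 0], [4, 22, 16, 5, 0], [4, 22, 16, 8, 0], [4, 22, 16, 10, 0], [4, 22, 16, 11.2, 0], [4, 22, 16, 11.2, 0], [4, 22, 16, 11.2, 0], [0.5, 22, 16, 11.2, 0], [0.5, 22, 16, 11.2, 0], [0.5, 22, 16, 11.2, 0], [0.5, 22, 16, 11.2, 0], [0.5, 22, 16, 11.2, 0], [0.5, 22, 16, 11.2, 0], [0.5, 22, 16, 11.2, 0]], "force": 20}}

```text
time: 18.15
tool_pos: [0.5321, 0.2297, 0.1831]
tcp_rot: [2.004, 2.419, 0.002]
wrist_force: [-3.9, -1.5, 6.0]
width: 0.152
grip_force: 21.2
```

>>> {"method": "step_arm", "body": {"motion": [[0.5, 0.4, 0, 0, 0], [0.5, 0.8, 0, -0.05, 0], [0.5, 1.2, 0, 0, 0], [0.5, 1.6, 0, 0, 0], [0.5, 1.6, 0, 0, 0], [0.5, 1.6, 0, 0, 0], [4, 1.6, 0, 0, 0], [4, 1.6, 0, 0, 0], [4, 1.6, 0, 0, 0], [4, 1.6, 0, 0, 0], [4, 1.6, 0, -2, 0], [4, 1.6, 0, -5, 0], [4, 1.6, 0, -8, 0], [4, -2, -5, -11, 0], [4, -6, -10, -11, 0], [4, -10, -14, -11, 0], [4, -14, -16, -11, 0], [4, -18, -16, -11, 0], [4, -22, -16, -11, 0], [4, -22, -16, -11, 0]]}}

```text
time: 20.15
tool_pos: [0.4156, -0.021, 0.2916]
tcp_rot: [2.009, 2.412, -0.001]
wrist_force: [0.2, 0.3, 0.7]
width: 0.469
grip_force: 0.0
```

```bash
cat > t.py <<'E'
from h import *
t=np.load("top1.npz")["p"];s=np.load("scene1.npz")["p"]
a=cv2.resize(t[180:240,190:270],(560,420),interpolation=cv2.INTER_CUBIC)[:, :390];b=cv2.resize(s[215:300,220:300],(395,420),interpolation=cv2.INTER_CUBIC)
import sys
save(sys.argv[1],np.hstack([a,b]))
for f in("top1.npz","scene1.npz"):
    D=np.load(f);P=D["P"];p=D["p"].astype(int);b=p[...,2]
    m=((P[...,2]>.06)&(P[...,2]<.18)&(P[...,0]>.44)&(P[...,0]<.51)&(P[...,1]>.13)&(P[...,1]<.34)&(b>100)&(b>1.6*p[...,0])).astype(np.uint8)
    n,l,st,c=cv2.connectedComponentsWithStats(m)
    for i in range(1,n):
        if st[i,4]>8:q=P[l==i];print(f,st[i,4],q.mean(0).round(4))
E
python3 w.py; python3 t.py c7
```

```text
20.15 [ 0.4156 -0.021   0.2916] [[-0.181  0.983 -0.003]
 [ 0.984  0.181  0.001]]
top cap 54 [ 0.43  -0.137  0.142]
 mark 22 [0.5292 0.2355 0.188 ] [208.5 216. ]
 ang 0.027593629709880708 rad 0.08304275846679553 axle -0.00128271359565189
 rim hi 133 [0.53   0.2338 0.1834] fit [-0.171  0.57 ]
scene cap 78 [ 0.427 -0.129  0.138]
 mark 21 [0.5275 0.2342 0.1847] [243.9047619  249.95238095]
 ang 0.04068165270901938 rad 0.07974404585337613 axle -0.0031865120308299934
 rim hi 181 [0.5263 0.2509 0.1812] fit [-0.152  0.564]
top1.npz 39 [0.4921 0.1801 0.1134]
top1.npz 38 [0.4755 0.2775 0.1167]
scene1.npz 60 [0.4903 0.1858 0.1104]
scene1.npz 69 [0.4738 0.2835 0.1124]
```

View pics/c7.png

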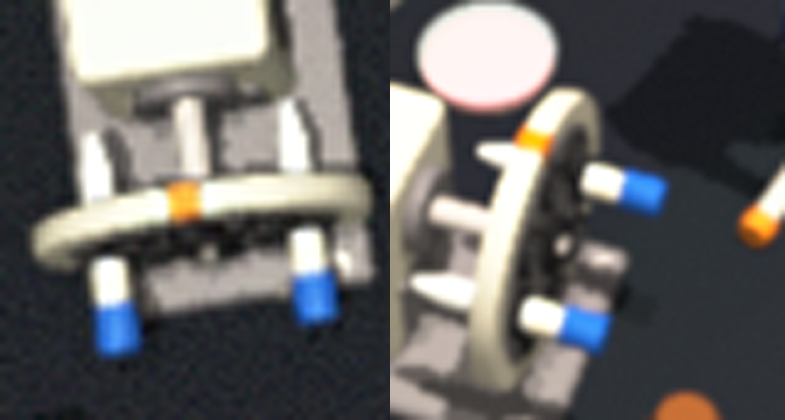

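Crop c7 shows the mark nearly at the top, with about +0.03 rad left. I make a small trim.

>>> {"method": "step_arm", "body": {"motion": [[4, 4, 3, 0, 0], [4, 8, 6, 0, 0], [4, 12, 9, 0, 0], [4, 16, 12, 0, 0], [4, 20, 15, 0, 0], [4, 22.8, 16, 0, 0], [4, 22.8, 16, 2, 0], [4, 22.8, 16, 5, 0], [4, 22.8, 16, 8, 0], [4, 22.8, 16, 10, 0], [4, 22.8, 16, 11, 0], [4, 22.8, 16, 11, 0], [4, 22.8, 16, 11, 0], [0.5, 22.8, 16, 11, 0], [0.5, 22.8, 16, 11, 0], [0.5, 22.8, 16, 11, 0], [0.5, 22.8, 16, 11, 0], [0.5, 22.8, 16, 11, 0], [0.5, 22.8, 16, 11, 0], [0.5, 22.8, 16, 11, 0]], "force": 20}}

```text
time: 22.25
tool_pos: [0.5308, 0.2377, 0.1831]
tcp_rot: [2.004, 2.419, 0.003]
wrist_force: [-2.5, -1.0, 6.2]
width: 0.156
grip_force: 21.4
```

>>> {"method": "step_arm", "body": {"motion": [[0.5, 0.15, 0, 0, 0], [0.5, 0.3, 0, 0, 0], [0.5, 0.3, 0, 0, 0], [0.5, 0.3, 0, 0, 0], [0.5, 0.3, 0, 0, 0], [4, 0.3, 0, 0, 0], [4, 0.3, 0, 0, 0], [4, 0.3, 0, 0, 0], [4, 0.3, 0, 0, 0], [4, 0.3, 0, 0, 0], [4, 0.3, 0, -2, 0], [4, 0.3, 0, -5, 0], [4, 0.3, 0, -8, 0], [4, -2, -5, -11, 0], [4, -6, -10, -11, 0], [4, -10, -14, -11, 0], [4, -14, -16, -11, 0], [4, -18, -16, -11, 0], [4, -22.8, -16, -11, 0], [4, -22.8, -16, -11, 0]]}}

```text
time: 24.25
tool_pos: [0.4157, -0.0207, 0.2917]
tcp_rot: [2.008, 2.413, -0.001]
wrist_force: [0.7, 0.6, 0.6]
width: 0.469
grip_force: 0.0
```

```bash
python3 w.py; python3 t.py c8
```

```text
24.25 [ 0.4157 -0.0207  0.2917] [[-0.182  0.983 -0.002]
 [ 0.983  0.182  0.001]]
top cap 53 [ 0.43  -0.137  0.142]
 mark 21 [0.529  0.2377 0.1908] [208.42857143 215.23809524]
 ang 0.0014974179201907988 rad 0.08577756840098023 axle -0.0010403312969588805
 rim hi 129 [0.5299 0.2355 0.1837] fit [-0.169  0.57 ]
scene cap 78 [ 0.427 -0.128  0.138]
 mark 20 [0.5267 0.2356 0.184 ] [244.55 249.95]
 ang 0.02181480163713327 rad 0.07897286357728132 axle -0.0036901281813768658
 rim hi 181 [0.5264 0.2507 0.1811] fit [-0.152  0.564]
top1.npz 40 [0.4918 0.1798 0.1158]
top1.npz 38 [0.475  0.2774 0.1149]
scene1.npz 60 [0.4904 0.1856 0.1119]
scene1.npz 68 [0.4734 0.2833 0.1114]
```

The tubes are level and the mark is at about 0 rad. The bottle is still upright in the tray, so I hand in.

```bash
python3 -c "
from workcell import bot
print(bot.finish_job())"
```

```text
the job is handed in; nothing more can be done
None
```

The red-capped bottle stands upright in the blue tray, the wheel's orange mark points straight up (measured within about 0.02 rad), and the job was handed in at about 24 s with the arm clear of everything.

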